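# Put the collar on a folding camera stand, kick its leg down and hold it upright

## Robot

A 6-joint arm with a two-finger parallel gripper is mounted at the origin on the work surface. World frame = base frame: x ahead of the robot, y to its left, z up, the work surface at z = 0. Lengths are in m, angles in rad, forces in N, time in s.
With the tool pointing down it reaches from about 0.325 to 0.775 m from the base axis. Payload 5.5 kg.
Tool frame: the origin (TCP) lies between the finger pads; the fingertips stand 8 mm ahead of it and the grasp point (between the pads) lies 11 mm behind it (tcp_to_tips is the distance from the TCP to the fingertips, in m); z points along the fingers, y is the line along which they close (so a half turn about z gives the same grasp; the last joint's range is limited). The gripper opens to 88 mm and grips with 3 to 60 N. Pads are 20 mm wide; open, the fingers measure 115 mm over their backs; the gripper's body (75 mm by 178 mm) begins 61 mm behind the grasp point.
Start: joints at [-0.057, 0.091, 1.231, -0, 1.82, -0.057], TCP at [0.6, -0, 0.231] pointing down, gripper open.
Joint ranges: [-2.87, 2.87], [-0.86, 2.18], [0.17, 2.46], [-1.51, 4.65], [0.06, 2.69], [-2.65, 2.65]. Speed limits (rad/s): [2.57, 2.57, 3.01, 3.14, 3.14, 3.14].

## Interface

Orientations are given as a unit quaternion [w, x, y, z].
In Python, from bench import * gives the robot as it stands. Calls block until the motion is done:
- move_to(position, orientation): joint-space move of the TCP to a pose.
- move_l(position, speed=0.15, orientation=None): straight line of the TCP; orientation=None keeps the orientation; speed is the mean speed in m/s.
- movej(angles): joint-space move.
- gripper_open() and close(): open the fingers fully, or close them until they stop; the grip force is fixed at half the most.
- hold(seconds).
- inverse_kinematics(position, orientation): joint angles nearest the present ones, or None.
- state(): the state.
- get_image(name): name is "scene" or "side" or "wrist"; returns a dict with "frame" (400x640x3 uint8, blue, green, red), "depth" (400x640 float32, m along the optical axis (not along the pixel's ray), 0 where there is no reading), "camera_matrix" (3x3 intrinsics, pixels), "view" (4x4, takes a point from world to camera coordinates). Camera axes: x right, y up, looking along -z (the intrinsics and any distortion apply to the point x, -y, -z); pixel columns grow to the right and rows downward; lengths in m; the calibration is good to about 2 mm. A picture is of the moment at which its call begins.
A pose or a line that the arm cannot do raises IKError and nothing moves.
- job_done(): hands the job in; it is judged then, once.
The state is a dict: "time": time; "joint_pos": joint angles; "dq": joint speeds; "joint_torque": joint torques, N m; "ee_pos": TCP position; "ee_rot": TCP orientation; "ft_force": force on the tool from outside, world axes, zero at the start; "moment": the same for the moment, N m; "finger_gap": finger opening in m; "finger_force": force on a finger pad.
Only numpy, scipy, OpenCV 4.12 (cv2) and the standard library are available. Lean on these libraries where they do the work, as an engineer would, in place of code of your own. Each camera call takes 0.05 s, during which the arm holds its last target. There are 200 camera calls.

## Task

The folding camera stand is leaning on the slide cabinet: slide the bearing collar (the one ring that fits) down over the stand's spigot until it sits on the shoulder, and flip the kickstand down past its snap point until it is fully out. Then take hold of the stand, bring it upright off the cabinet with its foot staying on the bench, and finish the program while you are still gripping it there, so that it cannot tip over while a colleague fits the camera. Leave everything else on the bench where it is.

Things in the scene. Friction and masses are not known exactly. Their poses are not given: they have to be found in the camera images.
- stand: Camera stand, about 1 kg, loose, leaning back 0.25 rad on the cabinet's top front edge. Tube foot on the bench (200 long, caps 28 across: it rolls over if let go upright), white column 25 across, hub 40 across whose top is the shoulder, spigot. Origin: foot's underside, middle (foot axis 14 above it); z up the column, y along the foot, +x to the cabinet, -x the kickstand's side
- stand_shoulder (a point): Centre of the stand's shoulder (flat top of the 40 mm aluminium hub), 172 up the stand's z; the collar's underside sits here. Above it the steel spigot, 16 in diameter, 58 high, chamfered top. Axes as stand
- stand_top (a point): Centre of the spigot's top, 230 up the stand's z. Axes as stand
- foot_left (a point): On the axis of the foot tube, 90 from its middle to the stand's +y; 14 above the bench while the foot lies on it
- foot_right (a point): On the axis of the foot tube, 90 from its middle to the stand's -y; 14 above the bench while the foot lies on it
- kickstand (a joint): Kickstand angle (rad). 0: folded, the leg sticks out nearly level to the stand's +y and a little to -x; grows as it swings down; 1.776: fully down on its stop, just past vertical, splayed to -x. An over-centre spring holds it folded below about 0.7 and snaps it down above 0.9; 1 to 2 N down near its end. Down, the stand let go leans 0.18 rad onto it; upright, it ends 19 above the bench
- kickstand_tip (a point): Centre of the rubber ball (16 across) on the end of the kickstand, a round steel bar 10 across, 146 long. In the stand's frame: pivot at (-31, 0, 152), pivot axis (-0.990, 0.107, 0.091), positive turn = joint growing; this point is at (-75, 139, 159) folded and (-104, -18, 27) fully down
- collar: Bearing collar, the ring that fits: aluminium, 40 outside, 21 bore, 26 high, 0.12 kg, lying flat on the bench. Origin: centre of its underside, z along its axis
- slide_cabinet: Heavy fixed slide cabinet, 200 deep, 300 wide, 115 high, with two drawers and a low slide tray on the rear half of its top. Origin: centre of its underside; front (-x of its frame) faces the robot
- spacer: Bystander: aluminium spacer sleeve, 28 outside, 12 bore (too small for the spigot), 26 high. Origin: centre of its underside
- filter_ring: Bystander: flat wide aluminium ring, 58 outside, 46 bore, 12 high. Origin: centre of its underside
- reagent_jar: Bystander: white jar, 64 in diameter, 95 high. Origin: centre of its underside
- sample_tube: Bystander: clear capped tube, 28 in diameter, 75 high, standing. Origin: centre of its underside
- petri_dish: Bystander: closed petri dish, 90 in diameter, 17 high. Origin: centre of its underside
- slide_box: Bystander: flat black slide box, 90 x 100 x 32. Origin: centre of its underside
- beaker: Bystander: glass beaker, 68 in diameter, 85 high. Origin: centre of its underside

How it is judged:
By the outcome, as a careful person would: the job done as asked, in the order asked, and still so for the second after the job is handed in, while the arm keeps its last pose, push and grip.
It also fails if it takes over 69 s, if anything falls off the work surface, if the arm or the gripper's body presses on something with over 40 N, if the wrist force passes 120 N, or if a joint passes its speed limit or range.

## Working session

There is one attempt and no reset: what is moved stays moved. The work goes in short steps, each a Python script; the robot and the scene stay as the last script left them, time stands still between calls to the robot, and variables do not carry over. Pictures are saved under pics/ and viewed, at most 10 in all, crops included, and the job is handed in when it is done.

```bash
ls; mkdir -p pics
cat > h.py <<'E'
from bench import *
import numpy as np, cv2
from scipy.spatial.transform import Rotation as R
def snap(n):
    return get_image(n)
def P(im,u,v,d=None):
    K=np.array(im["camera_matrix"]);V=np.array(im["view"])
    if d is None: d=im["depth"][int(v),int(u)]
    p=np.array([(u-K[0,2])/K[0,0]*d,-(v-K[1,2])/K[1,1]*d,-d,1])
    return (np.linalg.inv(V)@p)[:3]
def proj(im,p):
    K=np.array(im["camera_matrix"]);V=np.array(im["view"])
    c=V@np.r_[p,1]; return K[0,0]*c[0]/-c[2]+K[0,2], K[1,1]*-c[1]/-c[2]+K[1,2]
def Q(Rm):
    q=R.from_matrix(Rm).as_quat(); return [q[3],q[0],q[1],q[2]]
E
python3 - <<'E'
from h import *
import pickle
s=state();print(s)
ims={n:get_image(n) for n in("scene","side","wrist")}
pickle.dump(ims,open("ims.pkl","wb"))
for n,i in ims.items():
    cv2.imwrite(f"pics/{n}0.png",i["frame"]); print(n,np.linalg.inv(np.array(i["view"])).round(2).tolist(),np.array(i["camera_matrix"])[0])
    print([k for k in i])
E
```

```text
pics
{'time': 0.0, 'joint_pos': array([-5.67072431e-02,  9.18617303e-02,  1.23187997e+00,  1.85198949e-05,
        1.81979236e+00, -5.66858133e-02]), 'dq': array([ 0.00054649, -0.00058734, -0.00075833,  0.0008662 , -0.00040011,
        0.00106756]), 'joint_torque': array([-3.13584051e-04, -4.46447504e+01, -4.06449509e+01,  6.96761138e-02,
        2.93726998e-02, -1.50731516e-04]), 'ee_pos': array([5.99720805e-01, 1.58627462e-05, 2.29508489e-01]), 'ee_rot': array([-7.30158688e-04,  7.07112417e-01,  7.07100479e-01, -6.39694219e-04]), 'ft_force': array([ 0.22254656,  0.75241007, -0.42496816]), 'moment': array([-0.03824393,  0.00077284,  0.01740892]), 'finger_force': 0.0, 'finger_gap': 0.08803214868907436}
scene [[0.06, -0.62, 0.78, 1.52], [1.0, 0.02, -0.05, -0.13], [0.01, 0.78, 0.62, 0.93], [0.0, 0.0, 0.0, 1.0]] [418.2051017    0.         311.19286817]
['frame', 'depth', 'camera_matrix', 'view']
side [[0.97, 0.15, -0.21, 0.32], [-0.26, 0.51, -0.82, -0.91], [-0.02, 0.84, 0.54, 0.71], [0.0, 0.0, 0.0, 1.0]] [378.07787769   0.         317.25219394]
['frame', 'depth', 'camera_matrix', 'view']
wrist [[1.0, -0.0, 0.0, 0.6], [-0.0, 0.97, 0.26, 0.07], [-0.0, -0.26, 0.97, 0.38], [0.0, 0.0, 0.0, 1.0]] [333.10916168   0.         320.42835079]
['frame', 'depth', 'camera_matrix', 'view']
```

View pics/scene0.png

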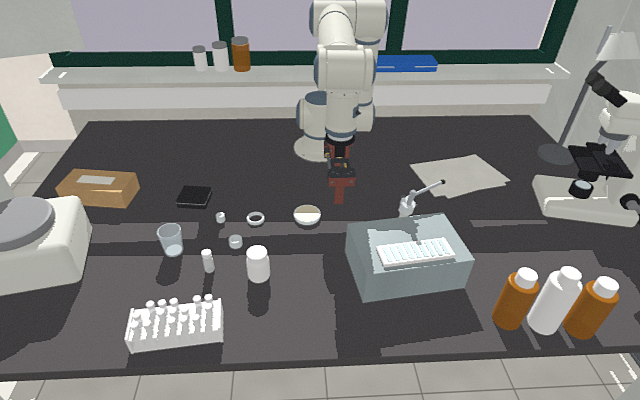

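View pics/side0.png

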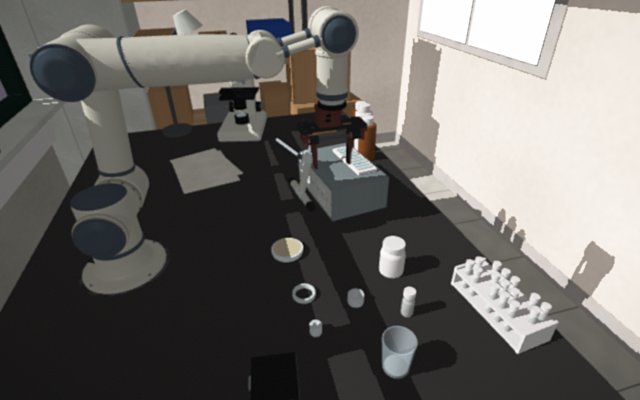

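The scene view shows the stand's hub at about (405,205) with its leg tip at (443,182), and the cabinet at (410,255). The small ring candidates are at (235,242) and (221,217), with the wide ring at (255,218). The side view shows the stand at (303,180) and the rings at (355,298) and (315,328).

Run:
```python
from h import *
import pickle
ims=pickle.load(open("ims.pkl","rb"))
for n,pts in {"scene":[(235,239),(221,215),(255,218),(405,205),(443,182),(408,194),(258,255),(208,255),(308,212)],"side":[(355,293),(315,323),(303,180),(279,141),(293,183),(310,204)]}.items():
    for u,v in pts: print(n,u,v,P(ims[n],u,v).round(3))
# wall the whole cloud: cabinet top points & stand points
def cloud(im):
    K=np.array(im["camera_matrix"]);V=np.array(im["view"]);d=im["depth"]
    v,u=np.mgrid[:400,:640]
    p=np.stack([(u-K[0,2])/K[0,0]*d,-(v-K[1,2])/K[1,1]*d,-d,np.ones_like(d)],-1)
    return (p@np.linalg.inv(V).T)[...,:3]
C=cloud(ims["scene"]);z=C[...,2]
m=(abs(z-.115)<.006)&(abs(C[...,1]-.15)<.3)&(C[...,0]>.5)&(C[...,0]<1)
pts=C[m][:,:2].astype(np.float32);print(len(pts),cv2.minAreaRect(pts), cv2.boxPoints(cv2.minAreaRect(pts)))
a=ims["scene"]["frame"][165:225,375:455];b=ims["side"]["frame"][125:215,265:355]
c=ims["scene"]["frame"][200:255,200:280]
f=lambda x:cv2.resize(x,(400,int(400*x.shape[0]/x.shape[1])),interpolation=cv2.INTER_CUBIC)
A=np.vstack([f(a),f(c)]);B=f(b);h=max(len(A),len(B))
pad=lambda x:np.vstack([x,np.zeros((h-len(x),400,3),np.uint8)])
cv2.imwrite("pics/crop1.png",np.hstack([pad(A),pad(B)]));print(A.shape,B.shape)
```

```text
scene 235 239 [ 0.557 -0.304  0.011]
scene 221 215 [ 0.443 -0.36   0.015]
scene 255 218 [ 0.444 -0.248 -0.001]
scene 405 205 [0.598 0.204 0.166]
scene 443 182 [0.501 0.344 0.174]
scene 408 194 [ 0.327  0.305 -0.006]
scene 258 255 [ 0.712 -0.22   0.097]
scene 208 255 [ 0.683 -0.363  0.073]
scene 308 212 [ 0.445 -0.069  0.02 ]
side 355 293 [ 0.571 -0.292  0.017]
side 315 323 [ 0.453 -0.357  0.023]
side 303 180 [0.56  0.204 0.067]
side 279 141 [0.504 0.317 0.173]
side 293 183 [0.536 0.27  0.023]
side 310 204 [0.56  0.111 0.027]
4210 ((0.7671703100204468, 0.2259669303894043), (0.4163496494293213, 0.3383826017379761), 17.649381637573242) [[0.517497   0.32407755]
 [0.6200916  0.00162271]
 [1.0168436  0.12785631]
 [0.914249   0.45031115]]
(575, 400, 3) (400, 400, 3)
```

View pics/crop1.png

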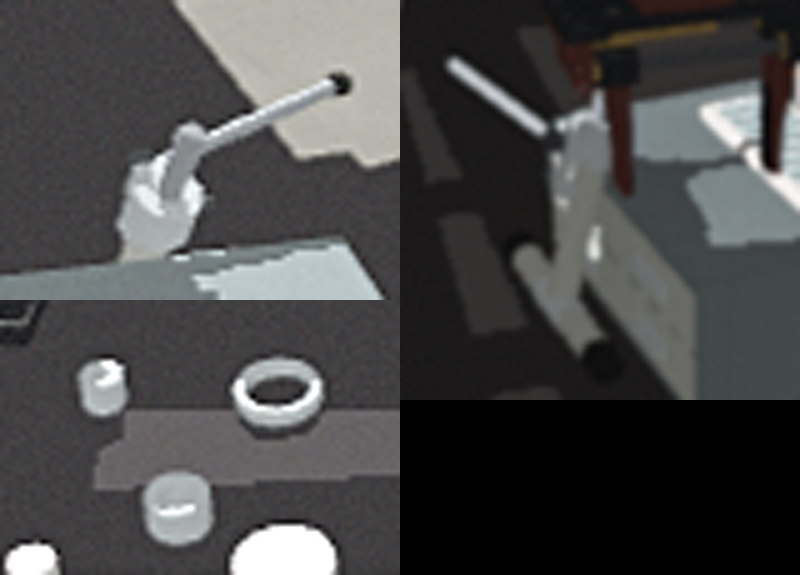

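Crop: the collar is the 40 mm ring at scene pixel (235.6,241), the spacer is the smaller one at (221,216). The spigot top is at (412.5,192) in the scene view; the foot ends are at (291.5,180) and (311,206) in the side view. Next come close looks with the wrist camera.

Run:
```python
from h import *
import pickle
def look(psi,sgn):   # vertical, tool y = sgn*(stand y)
    y=sgn*np.array([-np.sin(psi),np.cos(psi),0]);z=np.array([0,0,-1.]);return np.c_[np.cross(y,z),y,z]
for s in (1,-1):
    print(s,inverse_kinematics([.556,-.30,.2],Q(look(.15,s))),inverse_kinematics([.6,.2,.3],Q(look(.15,s))))
s=-1 if inverse_kinematics([.6,.2,.3],Q(look(.15,-1))) is not None and abs(inverse_kinematics([.6,.2,.3],Q(look(.15,-1)))[5])<2 else 1
print("s",s)
# stand look first, from robot side high up
move_to([.55,.2,.36],Q(look(.15,s)))
a=get_image("wrist");sc=get_image("scene")
move_to([.556,-.30,.17],Q(look(.15,s)))
b=get_image("wrist");sd=get_image("side")
pickle.dump((a,b,sc,sd),open("ims2.pkl","wb"))
cv2.imwrite("pics/w1.png",np.hstack([a["frame"][:, :]]));cv2.imwrite("pics/w2.png",b["frame"])
cv2.imwrite("pics/s2.png",cv2.resize(sd["frame"][110:230,240:400],(800,600),interpolation=cv2.INTER_CUBIC))
print(state()["time"],state()["joint_pos"],state()["ee_pos"])
```

```text
1 [-5.48641887e-01  1.73362133e-01  1.19542086e+00 -4.44089210e-16
  1.77280967e+00 -2.26943821e+00] [ 2.67965907e-01  2.09465207e-01  9.76791045e-01 -4.44089210e-16
  1.95533640e+00 -1.45283042e+00]
-1 [-5.48641887e-01  1.73362133e-01  1.19542086e+00 -4.44089210e-16
  1.77280967e+00  8.72154439e-01] [ 2.67965907e-01  2.09465207e-01  9.76791045e-01 -4.44089210e-16
  1.95533640e+00  1.68876223e+00]
s -1
3.8417 [-5.46929169e-01  1.72526414e-01  1.24804207e+00  1.93043181e-04
  1.71994684e+00  8.72314737e-01] [ 0.55670754 -0.29908945  0.17070306]
```

View pics/w1.png

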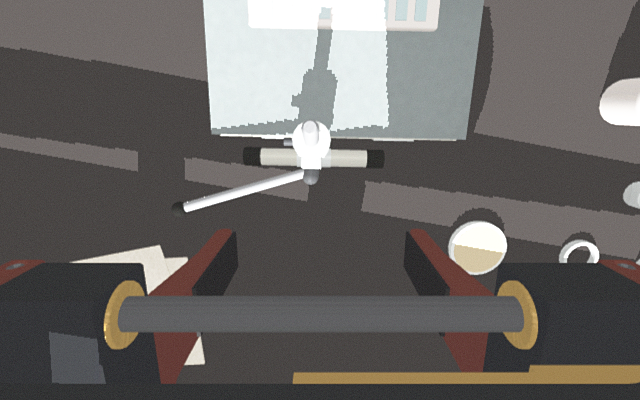

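View pics/w2.png

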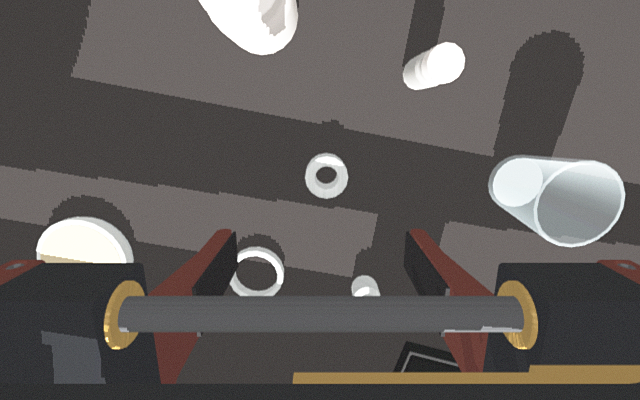

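View pics/s2.png

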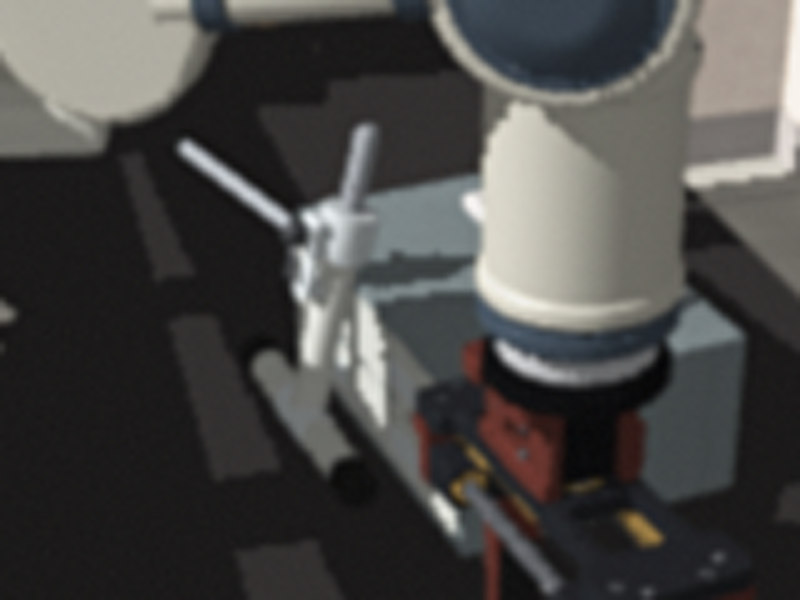

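w1: foot caps at about (252,156) and (376,159), leg ball at (180,209), spigot/hub at (311,130–145). w2: collar bore centre at about (326,175). s2: spigot top at (367,130), which is side pixel (313.4,136). I'll fit the stand's pose from these pixels.

```bash
cat >> h.py <<'E'
from scipy.optimize import least_squares
def Rs(yaw,lean): return (R.from_euler('z',yaw)*R.from_euler('y',lean)).as_matrix()
def stand_pt(p,loc):  # p: foot axis middle x,y, yaw, lean
    return np.array([p[0],p[1],.014])+Rs(p[2],p[3])@(np.array(loc)-[0,0,.014])
E
python3 - <<'E'
from h import *
import pickle
a,b,sc,sd=pickle.load(open("ims2.pkl","rb"));ims=pickle.load(open("ims.pkl","rb"))
top=(0,0,.23);tip=(-.075,.139,.159);hub=(0,0,.172)
obs=[(a,(.0,.100,.014),(244,156)),(a,(0,-.100,.014),(384,159)),(a,tip,(179.5,208.5)),(sd,top,(313.4,135.5)),
 (sd,tip,(240+183/5,110+146/5)),(ims["scene"],top,(375+188/5,165+130/5)),(ims["scene"],tip,(443,181.5))]
def res(p): return np.concatenate([np.subtract(proj(i,stand_pt(p,l)),uv) for i,l,uv in obs])
r=least_squares(res,[.55,.2,.15,.25],loss="soft_l1");print(r.x.round(4));print(res(r.x).reshape(-1,2).round(1))
p=r.x;pickle.dump(p,open("p.pkl","wb"))
print("tip",stand_pt(p,tip),"top",stand_pt(p,top))
for l in (top,hub): print("w1 pred",proj(a,stand_pt(p,l)))
for g in((326,175),(327,174)):
  o=P(b,*g,d=1.);c=np.linalg.inv(b["view"])[:3,3];d=o-c;print("collar",c+d*(.026-c[2])/d[2])
print("depth check ring rim",P(b,311,175),P(b,342,175))
f=a["frame"][100:220,165:400].copy()
f=cv2.resize(f,None,fx=3.2,fy=3.2,interpolation=cv2.INTER_CUBIC)
for l in (top,hub,tip,(0,.1,.014),(0,-.1,.014),(-.031,0,.152)):
    u,v=proj(a,stand_pt(p,l));cv2.circle(f,(int((u-165+.5)*3.2),int((v-100+.5)*3.2)),3,(0,0,255),-1)
cv2.imwrite("pics/w1c.png",f)
E
```

```text
[0.5499 0.2092 0.126  0.2575]
[[ 3.  -0.1]
 [-3.7  0.1]
 [ 0.  -0.2]
 [ 0.2 -0.5]
 [-0.8 -0.9]
 [ 0.3 -0.3]
 [-1.   0. ]]
tip [0.49711759 0.34259521 0.17332063] top [0.60447261 0.21607975 0.22287602]
w1 pred (np.float64(310.12588629795584), np.float64(126.61435573465974))
w1 pred (np.float64(311.540983731449), np.float64(138.73211997239108))
collar [ 0.57046487 -0.3028998   0.026     ]
collar [ 0.57151312 -0.30365578  0.026     ]
depth check ring rim [ 0.56801975 -0.28940949  0.02394345] [ 0.57285576 -0.31718298  0.02714101]
```

View pics/w1c.png

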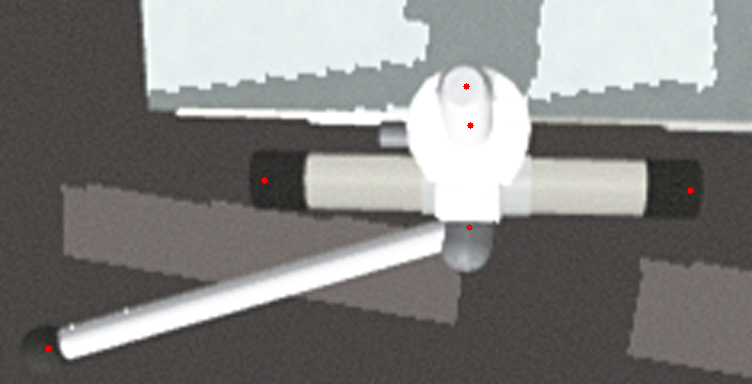

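The overlay matches the picture: foot caps at (264,180) and (690,190), leg ball at (48,348), spigot top at about (463,82), within 1–2 mm. A small stub shows on the hub's left at (392,134), so I'll check its height. Next I grasp the collar.

```bash
cat >> h.py <<'E'
import pickle
try: p=pickle.load(open("p.pkl","rb"))
except Exception: p=None
def tool(lean,yaw=None):  # tool z = -stand z, tool y = -stand y
    S=Rs(p[2] if yaw is None else yaw,lean); return Q(np.c_[S[:,0],-S[:,1],-S[:,2]])
def st(m=""):
    s=state();print(m,"t%.1f"%s["time"],s["ee_pos"].round(4),"F",s["ft_force"].round(1),"gap %.4f ff %.1f"%(s["finger_gap"],s["finger_force"]))
E
python3 - <<'E'
from h import *
a,b,sc,sd=pickle.load(open("ims2.pkl","rb"))
S=Rs(p[2],p[3])
for u,v in [(287,141),(288,142),(290,142),(286,142),(311,170),(311,175),(311,160)]:
    w=P(a,u,v); print(u,v,(S.T@(w-np.array([p[0],p[1],.014]))+[0,0,.014]).round(3))
move_to([.571,-.303,.08],tool(0))
move_l([.571,-.303,.012],.1);st()
close();st("closed")
move_l([.571,-.303,.10],.15);st("lift")
w=stand_pt(p,(0,0,.172+.15));print(w,inverse_kinematics(w,tool(p[3])),inverse_kinematics(stand_pt(p,(0,0,.19)),tool(p[3])))
E
```

```text
287 141 [-0.001  0.026  0.158]
288 142 [-0.002  0.025  0.159]
290 142 [-0.002  0.023  0.161]
286 142 [-0.002  0.027  0.159]
311 170 [-0.031  0.     0.162]
311 175 [-0.037 -0.     0.162]
311 160 [-0.021  0.     0.165]
 t5.1 [ 0.5714 -0.3033  0.0128] F [-0.7 -0.6 -0.2] gap 0.0881 ff 0.0
closed t5.9 [ 0.571 -0.303  0.012] F [-0.1  1.2 -0.4] gap 0.0387 ff 30.0
lift t6.7 [ 0.5705 -0.3028  0.0988] F [ 0.3  0.2 -1.6] gap 0.0390 ff 30.0
[0.62771989 0.2190236  0.31184173] [0.26623179 0.60210095 0.47813092 0.04846746 2.31589784 1.73937481] [0.27279551 0.4132843  0.95775324 0.04148383 2.02510671 1.7310667 ]
```

The stub sticks out of the hub on +y at z≈0.155–0.160, so the final grip will keep its tips above 0.161. The collar is gripped (gap 39 mm). Next: go above the spigot and take a look.

Run:
```python
from h import *
move_l([.571,-.303,.28],.3)
move_to(stand_pt(p,(0,0,.23+.012+.06)),tool(p[3]))
move_l(stand_pt(p,(0,0,.23+.012+.012)),.1);hold(.3);st("pre")
q=state()["ee_rot"];print("tool z err",(R.from_quat(np.r_[q[1:],q[0]]).as_matrix()[:,2]+Rs(p[2],p[3])[:,2]).round(4),(state()["ee_pos"]-stand_pt(p,(0,0,.254))).round(4))
w=get_image("wrist");sd=get_image("side");sc=get_image("scene");pickle.dump((w,sd,sc),open("ims3.pkl","wb"))
def ov(im,x0,y0,W,H,k):
    f=cv2.resize(im["frame"][y0:y0+H,x0:x0+W],None,fx=k,fy=k,interpolation=cv2.INTER_CUBIC)
    for l in((0,0,.23),(0,0,.242),(0,0,.268),(0,0,.172)):
        u,v=proj(im,stand_pt(p,l));cv2.circle(f,(int((u-x0+.5)*k),int((v-y0+.5)*k)),2,(0,0,255),-1)
    return f
A=ov(w,260,200,120,120,3.3);B=ov(sd,285,100,60,60,6.6);C=ov(sc,380,150,60,60,6.6)
A=cv2.resize(A,(396,396));cv2.imwrite("pics/pre.png",np.hstack([A[:, :],B])[:396,:800]);print(proj(w,stand_pt(p,(0,0,.23))))
```

```text
pre t10.3 [0.6108 0.2169 0.2466] F [-0.4  0.2 -0.5] gap 0.0388 ff 30.0
tool z err [ 0.0009  0.0002 -0.0002] [0.0002 0.     0.0005]
(np.float64(319.16199241278963), np.float64(237.02369791898587))
```

View pics/pre.png

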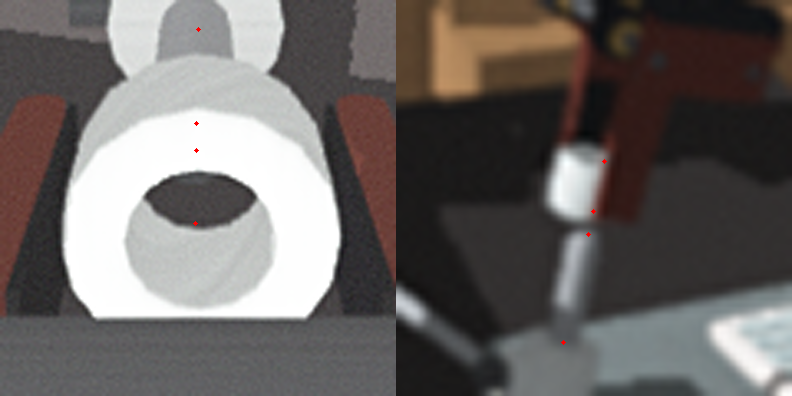

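The wrist crop shows the bore centre at (199,240) against a predicted (196,224), so the collar sits about 2 mm to -x in the fingers. The hub looks centred at (196,30). I'll check both with depth numerically.

```bash
cat >> h.py <<'E'
def cloud(im):
    K=np.array(im["camera_matrix"]);d=im["depth"].astype(float)
    v,u=np.mgrid[:400,:640]
    q=np.stack([(u-K[0,2])/K[0,0]*d,-(v-K[1,2])/K[1,1]*d,-d,np.ones_like(d)],-1)
    return (q@np.linalg.inv(np.array(im["view"])).T)[...,:3]
def local(im): return (cloud(im)-np.array([p[0],p[1],.014]))@Rs(p[2],p[3])+[0,0,.014]
E
python3 - <<'E'
from h import *
w,_,_=pickle.load(open("ims3.pkl","rb"));a=pickle.load(open("ims2.pkl","rb"))[0]
for n,im in(("w",w),("w1",a)):
    L=local(im);r=np.hypot(L[...,0],L[...,1])
    for z0 in(.172,.23,.268):
        m=(abs(L[...,2]-z0)<.004)&(r<.027)
        q=L[m]
        if len(q)>5:
            c,rad=cv2.minEnclosingCircle(q[:,:2].astype(np.float32));print(n,z0,len(q),"c",np.round(c,4),"r",round(rad,4),"zmed",np.median(q[:,2]).round(4),q[:,:2].min(0).round(4),q[:,:2].max(0).round(4))
E
```

```text
w 0.172 1331 c [0.0001 0.0007] r 0.02 zmed 0.1718 [-0.0119 -0.019 ] [0.0199 0.0206]
w 0.268 3716 c [0.0051 0.    ] r 0.0254 zmed 0.268 [-0.015  -0.0247] [0.0173 0.0247]
w1 0.172 773 c [-0.0003  0.0005] r 0.02 zmed 0.1716 [-0.0198 -0.0191] [0.0183 0.0202]
w1 0.23 213 c [-0.0007  0.0005] r 0.0075 zmed 0.2293 [-0.0075 -0.0067] [0.0065 0.008 ]
```

The stand estimate is good to under 1 mm, and the collar is 2.7 mm to -x in the fingers. I shift the tool by (+2.7, +0.6) mm and insert, watching the force.

Run:
```python
from h import *
dx,dy=.0025,.0006
move_l(stand_pt(p,(dx,dy,.254)),.05)
f0=state()["ft_force"]
for z in np.r_[np.arange(.246,.190,-.008),np.arange(.188,.1815,-.002)]:
    move_l(stand_pt(p,(dx,dy,z)),.05)
    s=state();f=s["ft_force"]-f0
    print("%.3f"%z,(Rs(p[2],p[3]).T@f).round(1))
    if np.linalg.norm(f)>7: print("stop");break
st("end")
```

```text
0.246 [ 0.3  0.  -1.4]
0.238 [-0.2 -0.1  0.2]
0.230 [1.4 1.1 0.2]
0.222 [ 0.3 -1.2 -0.9]
0.214 [ 1.4 -0.3  1. ]
0.206 [ 0.  -0.5 -1.3]
0.198 [ 0.6  0.7 -0.7]
0.188 [ 0.8  0.2 -0.8]
0.186 [ 0.2 -0.1  0.1]
0.184 [1.7 0.5 0.8]
0.182 [0.9 0.5 6.8]
end t13.9 [0.5952 0.2155 0.1779] F [2.1 0.6 5.8] gap 0.0385 ff 30.0
```

The collar is seated: contact at TCP 0.182, where 0.184 was expected. Now release it, back off, and push the kickstand along its arc with the closed fingers.

```bash
cat >> h.py <<'E'
PIV=np.array([-.031,0,.152]);AX=np.array([-.990,.107,.091]);AX/=np.linalg.norm(AX);V0=np.array([-.075,.139,.159])-PIV
def rod(th,s=.8): return stand_pt(p,PIV+R.from_rotvec(AX*th).apply(V0*s))
def tang(th):
    t=np.cross(AX,R.from_rotvec(AX*th).apply(V0));return Rs(p[2],p[3])@(t/np.linalg.norm(t))
E
python3 - <<'E'
from h import *
print("check tip down",(PIV+R.from_rotvec(AX*1.776).apply(V0)).round(3))
move_l(stand_pt(p,(.0025,.0006,.1835)),.05);gripper_open();st("open")
move_l(stand_pt(p,(.0025,.0006,.29)),.15)
w=get_image("wrist");pickle.dump(w,open("ims4.pkl","wb"))
L=local(w);r=np.hypot(L[...,0],L[...,1])
for z0 in(.198,.172,.23):
    q=L[(abs(L[...,2]-z0)<.003)&(r<.027)]
    if len(q)>5: print(z0,len(q),np.median(q[:,2]).round(4),q.min(0).round(4),q.max(0).round(4))
close();
t=tang(.6);print("t",t.round(2))
for sg in(1,-1):
    X=Rs(p[2],p[3])[:,0];y=sg*(X-t*(X@t));y/=np.linalg.norm(y);q=Q(np.c_[np.cross(y,t),y,t])
    for th in(-.2,.5,1.1):
        c=rod(th)-t*.013;print(sg,th,c.round(3),inverse_kinematics(c,q))
    print(inverse_kinematics(rod(-.2)-t*.08,q))
E
```

```text
check tip down [-0.104 -0.018  0.027]
open t15.1 [0.595  0.2155 0.1773] F [ 0.   0.3 -0.6] gap 0.0876 ff 0.0
0.198 1276 0.1977 [-0.02   -0.0199  0.195 ] [0.0193 0.0195 0.2008]
0.172 110 0.1714 [-0.0076 -0.0171  0.1691] [0.0199 0.0197 0.1747]
0.23 294 0.2295 [-0.0068 -0.006   0.227 ] [0.007  0.007  0.2314]
t [-0.27 -0.58 -0.77]
1 -0.2 [0.519 0.322 0.2  ] [ 0.66258585  0.68569213  0.68523762 -0.42930598  2.36329834  0.28325093]
1 0.5 [0.495 0.309 0.132] [ 0.66928955  0.60941614  0.91185619 -0.37265856  2.227377    0.36974996]
1 1.1 [0.481 0.263 0.091] [ 0.63199623  0.51438948  1.11350511 -0.37011288  2.11449463  0.37450039]
[ 0.68585649  0.88171519  0.30618076 -0.51251888  2.53671275  0.18433691]
-1 -0.2 [0.519 0.322 0.2  ] None
-1 0.5 [0.495 0.309 0.132] None
-1 1.1 [0.481 0.263 0.091] None
None
```

Run:
```python
from h import *
t=tang(.6);X=Rs(p[2],p[3])[:,0];y=X-t*(X@t);y/=np.linalg.norm(y);q=Q(np.c_[np.cross(y,t),y,t])
move_l(stand_pt(p,(.0025,.0006,.32)),.2)
move_to(rod(-.25)-t*.07,q)
move_l(rod(-.2)-t*.02,.15);st();f0=state()["ft_force"]
for th in np.arange(-.1,1.16,.1):
    move_l(rod(th)-t*.013,.06);f=state()["ft_force"]-f0
    print("%.1f"%th,f.round(1))
    if np.linalg.norm(f)>12: print("stop");break
hold(.2);st()
sd=get_image("side");sc=get_image("scene");pickle.dump((sd,sc),open("ims5.pkl","wb"))
for im in(sd,sc):
    u,v=proj(im,stand_pt(p,(-.104,-.018,.027)));d=im["depth"][int(v)-2:int(v)+3,int(u)-2:int(u)+3];print(u,v,P(im,u,v),stand_pt(p,(-.104,-.018,.027)))
B=cv2.resize(sd["frame"][110:230,240:400],(400,300),interpolation=cv2.INTER_CUBIC);C=cv2.resize(sc["frame"][150:240,360:480],(400,300),interpolation=cv2.INTER_CUBIC)
cv2.imwrite("pics/kick.png",np.hstack([B,C]))
```

```text
t19.5 [0.5217 0.3253 0.2061] F [ 0.7 -0.1 -0.2] gap 0.0006 ff 0.0
-0.1 [-1.3  0.2  0.2]
0.0 [-0.   0.8  1.5]
0.1 [-0.2 -0.1  1.3]
0.2 [ 0.5 -0.   1.6]
0.3 [0.3 0.1 1.7]
0.4 [-0.1  2.1  1.2]
0.5 [-1.   1.4  1.1]
0.6 [-0.1  1.   1.2]
0.7 [-0.2  1.3  0.5]
0.8 [-0.5 -0.9  0.1]
0.9 [-1.   0.4  0.7]
1.0 [-0.7  0.3 -0.2]
1.1 [-0.8 -0.1  0. ]
 t24.0 [0.481  0.2635 0.0913] F [-0.3 -0.5  0.3] gap 0.0009 ff 0.0
274.6971392001696 191.75091513630952 [0.4548453  0.17244501 0.05708624] [0.45566517 0.17909221 0.05306064]
382.5480887448686 204.51263692759932 [0.46231167 0.17715901 0.0585317 ] [0.45566517 0.17909221 0.05306064]
```

View pics/kick.png

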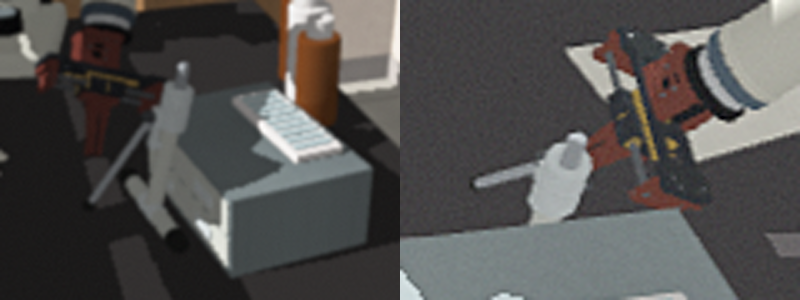

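The kick picture shows the leg fully down: its ball is at (92,203) on the left and (478,183) on the right, and depth in both cameras puts it at the fully-down point. Now I re-measure the stand, then grip hub and collar together from above, keeping the tips above the stub.

Run:
```python
from h import *
t=tang(.6)
move_l(state()["ee_pos"]-t*.16,.25)
move_to(stand_pt(p,(0,0,.32)),tool(p[3]));gripper_open()
move_l(stand_pt(p,(0,0,.29)),.15);hold(.2)
w=get_image("wrist");pickle.dump(w,open("ims6.pkl","wb"))
L=local(w);r=np.hypot(L[...,0],L[...,1])
for z0 in(.198,.172,.23):
    q=L[(abs(L[...,2]-z0)<.003)&(r<.027)]
    if len(q)>5: print(z0,len(q),np.median(q[:,2]).round(4),q.min(0).round(4),q.max(0).round(4))
# anything near the +y/-y finger lanes
for s in(1,-1):
    q=L[(abs(L[...,0])<.011)&(s*L[...,1]>.0215)&(s*L[...,1]<.06)&(L[...,2]>.14)&(L[...,2]<.2)];print("lane",s,len(q),q.max(0).round(4) if len(q) else "")
st()
```

```text
0.198 1274 0.1976 [-0.0198 -0.0197  0.195 ] [0.0194 0.019  0.2009]
0.172 105 0.1714 [-0.006  -0.0161  0.1693] [0.0197 0.0192 0.1749]
0.23 284 0.2295 [-0.0064 -0.0059  0.227 ] [0.0064 0.0071 0.2312]
lane 1 99 [0.0044 0.03   0.1606]
lane -1 0 
 t28.3 [0.62  0.218 0.282] F [-0.5  0.7  0.1] gap 0.0879 ff 0.0
```

Run:
```python
from h import *
move_l(stand_pt(p,(0,.0003,.1703)),.1);hold(.2);st("at")
close();hold(.2);st("gripped")
f0=state()["ft_force"];a0=p[3];pos0=stand_pt(p,(0,.0003,.1703))
X=Rs(p[2],0)[:,0]
for k in np.linspace(0,1,9)[1:]:
    lean=a0*(1-k);c=stand_pt([p[0],p[1],p[2],lean],(0,.0003,.1703))-X*.014*a0*k-[0,0,.0006*k]
    move_l(c,.05,tool(lean))
    f=state()["ft_force"];print("%.3f"%lean,f.round(1))
    if np.linalg.norm(f)>30: print("stop");break
hold(.3);st("up")
sd=get_image("side");sc=get_image("scene");w=get_image("wrist");pickle.dump((sd,sc,w),open("ims7.pkl","wb"))
pu=[p[0]-X[0]*.014*a0,p[1]-X[1]*.014*a0,p[2],0]
for im in(sd,sc):
    Lc=(cloud(im)-np.array([pu[0],pu[1],.014]))@Rs(p[2],0)+[0,0,.014]
    q=Lc[(abs(Lc[...,0])<.03)&(abs(Lc[...,1])<.02)&(Lc[...,2]>.04)&(Lc[...,2]<.14)]
    if len(q)>20:
        for lo in(.04,.07,.1): 
            m=q[(q[:,2]>=lo)&(q[:,2]<lo+.03)];print(lo,len(m),m[:,:2].mean(0).round(4) if len(m) else "")
    for l in((0,.09,.028),(0,-.09,.028),(-.104,-.018,.027)): u,v=proj(im,stand_pt(pu,l));print(l,P(im,u,v).round(3),stand_pt(pu,l).round(3))
B=cv2.resize(sd["frame"][110:230,240:400],(400,300),interpolation=cv2.INTER_CUBIC);C=cv2.resize(sc["frame"][150:240,360:480],(400,300),interpolation=cv2.INTER_CUBIC)
cv2.imwrite("pics/up.png",np.hstack([B,C]))
```

```text
at t29.8 [0.5896 0.2145 0.1657] F [-0.6 -0.7 -0. ] gap 0.0877 ff 0.0
gripped t30.8 [0.5893 0.2148 0.1652] F [0.3 2.8 0.8] gap 0.0392 ff 30.0
0.225 [1.3 3.4 3.4]
0.193 [2.5 2.9 5. ]
0.161 [0.6 1.3 6.8]
0.129 [1.3 2.4 6.7]
0.097 [0.6 0.5 6.4]
0.064 [0.  1.3 6.2]
0.032 [-0.5  0.5  7.5]
0.000 [-0.5  0.4  6.4]
up t33.2 [0.5467 0.2089 0.1699] F [-0.4  0.9  6.9] gap 0.0387 ff 30.0
0.04 52 [ 0.0025 -0.0084]
0.07 56 [ 0.0018 -0.0079]
0.1 83 [-0.0053 -0.0075]
(0, 0.09, 0.028) [0.535 0.299 0.028] [0.535 0.298 0.028]
(0, -0.09, 0.028) [0.56  0.128 0.022] [0.558 0.119 0.028]
(-0.104, -0.018, 0.027) [ 0.451  0.224 -0.002] [0.445 0.178 0.027]
0.04 0 
0.07 29 [ 0.0106 -0.0044]
0.1 70 [ 0.0083 -0.0034]
(0, 0.09, 0.028) [0.627 0.258 0.112] [0.535 0.298 0.028]
(0, -0.09, 0.028) [0.651 0.095 0.116] [0.558 0.119 0.028]
(-0.104, -0.018, 0.027) [ 0.412  0.187 -0.001] [0.445 0.178 0.027]
```

View pics/up.png

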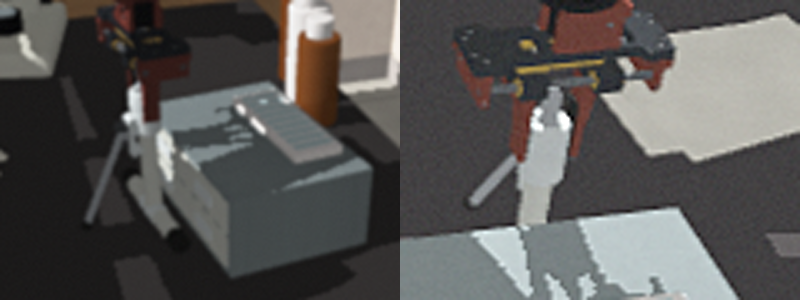

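The up picture shows the stand upright off the cabinet, with the leg ball at (88,222) on the left and (474,200) on the right, and the fingers on hub and collar. I check the exact lean and leg angle numerically.

Run:
```python
from h import *
sd,sc,w=pickle.load(open("ims7.pkl","rb"))
X=Rs(p[2],0)[:,0];pu=np.array([p[0]-X[0]*.014*p[3],p[1]-X[1]*.014*p[3],p[2],0])
# fit lean and joint to pixels: leg ball (both), spigot top not visible in side
obs=[(sd,(240+88/2.5,110+222/2.5)),(sc,(360+74/400*120,150+200*.3))]
for lean in(-.03,0,.03):
  for th in(1.5,1.65,1.776):
    q=pu.copy();q[3]=lean
    tp=stand_pt(q,PIV+R.from_rotvec(AX*th).apply(V0))
    print(lean,th,[np.subtract(proj(i,tp),uv).round(1) for i,uv in obs])
p[:]=pu
L=local(w);r=np.hypot(L[...,0],L[...,1])
for z0 in(.198,.23):
    q=L[(abs(L[...,2]-z0)<.004)&(r<.03)]
    if len(q)>5: print(z0,len(q),np.median(q[:,2]).round(4),q.min(0).round(4),q.max(0).round(4))
q=L[(abs(L[...,1])<.003)&(r<.03)&(L[...,2]>.02)]
for a in np.arange(.15,.24,.01):
    m=q[abs(q[:,2]-a)<.005]
    if len(m): print("prof %.2f"%a,len(m),m[:,0].min().round(4),m[:,0].max().round(4))
q=L[(abs(L[...,2]-.028)<.006)&(abs(L[...,0])<.02)&(abs(L[...,1])>.03)&(abs(L[...,1])<.12)];print("foot",len(q),q.min(0).round(3),q.max(0).round(3))
```

```text
-0.03 1.5 [array([-4.8, -4. ]), array([ 8.9, -0.8])]
-0.03 1.65 [array([-3.8, -1. ]), array([ 3.1, -0.5])]
-0.03 1.776 [array([-2.9,  1. ]), array([-1.6, -0.8])]
0 1.5 [array([-4.8, -4.7]), array([ 9.1, -1.4])]
0 1.65 [array([-3.8, -1.8]), array([ 3.3, -1.2])]
0 1.776 [array([-2.9,  0.2]), array([-1.5, -1.4])]
0.03 1.5 [array([-4.8, -5.5]), array([ 9.2, -2. ])]
0.03 1.65 [array([-3.7, -2.5]), array([ 3.4, -1.8])]
0.03 1.776 [array([-2.8, -0.6]), array([-1.3, -2.1])]
0.198 3977 0.1976 [-0.0074 -0.0278  0.194 ] [0.0196 0.0278 0.202 ]
0.23 927 0.2295 [-0.0118 -0.0265  0.2261] [0.0123 0.0246 0.234 ]
prof 0.15 61 0.0199 0.0212
prof 0.16 73 0.0194 0.0208
prof 0.17 89 0.0186 0.0204
prof 0.18 106 0.0189 0.0204
prof 0.19 185 0.006 0.0199
prof 0.20 524 0.0057 0.0196
prof 0.21 217 0.0052 0.0077
prof 0.22 61 0.0056 0.0073
prof 0.23 327 -0.0075 0.0006
foot 3317 [-0.006 -0.104  0.022] [0.018 0.103 0.03 ]
```

The leg is at 1.776 and the foot is on the bench. The column is about 0.02 rad past vertical toward -x because the foot slid instead of rolling, so I trim that and check again.

Run:
```python
from h import *
X=Rs(p[2],0)[:,0];pu=p.copy();pu[:2]-=X[:2]*.014*p[3]
c=stand_pt(pu,(0,.0003,.1703))-[0,0,.0006]+X*.0028
move_l(c,.02,tool(.018));hold(.5);st("trim")
w=get_image("wrist");p[:]=pu
L=local(w);r=np.hypot(L[...,0],L[...,1])
q=L[(abs(L[...,1])<.003)&(r<.03)&(L[...,2]>.02)]
for a in(.15,.16,.17,.18,.19,.2,.21,.22):
    m=q[abs(q[:,2]-a)<.005]
    if len(m): print("prof %.2f"%a,m[:,0].min().round(4),m[:,0].max().round(4))
q=L[(abs(L[...,2]-.028)<.006)&(abs(L[...,0])<.03)&(abs(L[...,1])>.03)&(abs(L[...,1])<.12)];print("foot",q.min(0).round(3),q.max(0).round(3))
```

```text
trim t36.1 [0.5877 0.2143 0.166 ] F [-5.9 -0.5 13.4] gap 0.0393 ff 30.0
prof 0.15 0.0222 0.0228
prof 0.16 0.0216 0.0225
prof 0.17 0.0212 0.0221
prof 0.18 0.0206 0.0215
prof 0.19 0.008 0.0212
prof 0.20 0.0074 0.0208
prof 0.21 0.007 0.0083
prof 0.22 0.0064 0.008
foot [-0.004 -0.105  0.022] [0.008 0.103 0.031]
```

My trim used the leaning pose by mistake, so the stand was tipped back onto the cabinet, turning in the pads. I release it there gently, back off along its axis, and re-measure before gripping again.

Run:
```python
from h import *
gripper_open();hold(.3);st("open")
X=Rs(p[2],p[3]);c=state()["ee_pos"]
move_l(c+X[:,2]*.12,.12)
move_l(stand_pt(p,(0,0,.29)),.15,tool(p[3]));hold(.2)
w=get_image("wrist");sd=get_image("side");pickle.dump((w,sd),open("ims8.pkl","wb"))
L=local(w);r=np.hypot(L[...,0],L[...,1])
for z0 in(.198,.172,.23):
    q=L[(abs(L[...,2]-z0)<.003)&(r<.027)]
    if len(q)>5: print(z0,len(q),np.median(q[:,2]).round(4),q.min(0).round(4),q.max(0).round(4))
q=L[(abs(L[...,1])>.03)&(abs(L[...,1])<.12)]
W=cloud(w);m=(abs(W[...,2]-.026)<.004)&(abs(L[...,1])>.04)&(abs(L[...,1])<.12)&(abs(L[...,0])<.06)
F=(W[m]-np.array([p[0],p[1],0]))@Rs(p[2],0);print("foot",len(F),F.min(0).round(4),np.median(F,0).round(4),F.max(0).round(4))
for s in(1,-1):
    G=F[s*F[:,1]>0];print(s,np.median(G,0).round(4))
L0=local(pickle.load(open("ims6.pkl","rb")));W=cloud(pickle.load(open("ims6.pkl","rb")));m=(abs(W[...,2]-.026)<.004)&(abs(L0[...,1])>.04)&(abs(L0[...,1])<.12)&(abs(L0[...,0])<.06)
F=(W[m]-np.array([p[0],p[1],0]))@Rs(p[2],0)
for s in(1,-1): print("before",s,np.median(F[s*F[:,1]>0],0).round(4))
tp=stand_pt(p,(-.104,-.018,.027));u,v=proj(sd,tp);print("kick",P(sd,u,v).round(3),tp.round(3));st()
```

```text
open t37.4 [0.5885 0.2144 0.1646] F [ 1.1  0.4 -1.5] gap 0.0879 ff 0.0
0.198 1248 0.1989 [-0.0222 -0.0203  0.195 ] [0.0162 0.0192 0.201 ]
0.172 93 0.1723 [-0.0083 -0.0187  0.1691] [0.0175 0.0177 0.1746]
0.23 320 0.2303 [-0.0118 -0.0077  0.227 ] [0.0025 0.0067 0.2322]
foot 125 [-0.0066 -0.1035  0.022 ] [-0.0033  0.0503  0.024 ] [-0.0014  0.1025  0.0273]
1 [-0.0032  0.0817  0.0245]
-1 [-0.0034 -0.0844  0.0232]
before 1 [-0.0059  0.0772  0.0257]
before -1 [-0.005  -0.0753  0.0253]
kick [ 0.467  0.272 -0.003] [0.456 0.179 0.053]
 t39.2 [0.619  0.2181 0.2826] F [ 1.  -0.5 -0.2] gap 0.0876 ff 0.0
```

Run:
```python
from h import *
w,sd=pickle.load(open("ims8.pkl","rb"));sd0=pickle.load(open("ims5.pkl","rb"))[0]
sc=get_image("scene")
pn=p.copy();X=Rs(p[2],0)[:,0];pn[:2]+=X[:2]*.0022;pn[3]=.2275
e1=V0/np.linalg.norm(V0);e2=np.cross(AX,e1)
for n,im,pp in(("kick side",sd0,p),("now side",sd,pn),("now scene",sc,pn),("now wrist",w,pn)):
    L=(cloud(im)-np.array([pp[0],pp[1],.014]))@Rs(pp[2],pp[3])+[0,0,.014]
    W=cloud(im);d=L-PIV;r=np.hypot(d@e1,d@e2);off=abs(d@AX);th=np.arctan2(d@e2,d@e1)
    m=(off<.018)&(r>.05)&(r<.155)&(W[...,2]>.012)&(L[...,0]<-.035)
    print(n,m.sum(),"th pct",np.percentile(th[m],[5,25,50,75,95]).round(2) if m.sum() else "", "rmax",r[m].max().round(3) if m.sum() else "")
    if n!="now wrist":
        t=stand_pt(pp,(-.104,-.018,.027));u,v=map(int,proj(im,t));Z=W[v-8:v+9,u-8:u+9].reshape(-1,3);Z=Z[(Z[:,2]>.012)];print("near tip above bench:",len(Z),Z[np.argsort(np.linalg.norm(Z-t,axis=1))[:4]].round(3).tolist(),"exp",t.round(3))
L=(cloud(w)-np.array([pn[0],pn[1],.014]))@Rs(pn[2],pn[3])+[0,0,.014];r=np.hypot(L[...,0],L[...,1])
for z0 in(.198,.172,.23):
    q=L[(abs(L[...,2]-z0)<.003)&(r<.027)];print(z0,np.median(q[:,2]).round(4),q.min(0).round(4),q.max(0).round(4))
```

```text
kick side 3 th pct [-0.13 -0.09 -0.04 -0.02 -0.01] rmax 0.1
near tip above bench: 44 [[0.457, 0.176, 0.058], [0.459, 0.176, 0.05], [0.457, 0.18, 0.059], [0.45, 0.178, 0.054]] exp [0.456 0.179 0.053]
now side 0 th pct  rmax 
near tip above bench: 49 [[0.453, 0.18, 0.052], [0.453, 0.18, 0.048], [0.459, 0.176, 0.05], [0.456, 0.175, 0.051]] exp [0.457 0.179 0.05 ]
now scene 0 th pct  rmax 
near tip above bench: 37 [[0.456, 0.178, 0.047], [0.455, 0.18, 0.055], [0.456, 0.174, 0.051], [0.457, 0.174, 0.048]] exp [0.457 0.179 0.05 ]
now wrist 0 th pct  rmax 
0.198 0.1983 [-0.0188 -0.0203  0.195 ] [0.0194 0.0192 0.2007]
0.172 0.1717 [-0.0057 -0.0187  0.169 ] [0.0199 0.0177 0.1746]
0.23 0.2299 [-0.0076 -0.0077  0.227 ] [0.0065 0.0067 0.2318]
```

The kickstand is still down (side and scene depth agree), the collar is seated, and the new stand pose fits. I re-grip and bring it upright.

Run:
```python
from h import *
X=Rs(p[2],0)[:,0];p[:2]+=X[:2]*.0022;p[3]=.2275;pickle.dump(p,open("p.pkl","wb"))
l=(0,-.0004,.1703)
move_l(stand_pt(p,(0,-.0004,.24)),.15,tool(p[3]));move_l(stand_pt(p,l),.1);hold(.2);st("at")
close();hold(.2);st("gripped")
a0=p[3]
for k in np.linspace(0,1,8)[1:]:
    lean=a0*(1-k);move_l(stand_pt([p[0],p[1],p[2],lean],l)-[0,0,.0003*k],.05,tool(lean))
hold(.3);st("up")
w=get_image("wrist");sd=get_image("side");pickle.dump((w,sd),open("ims9.pkl","wb"))
p[3]=0;L=local(w);r=np.hypot(L[...,0],L[...,1])
q=L[(abs(L[...,1])<.003)&(r<.03)&(L[...,2]>.02)]
for a in(.15,.16,.17,.18,.19,.2,.21,.22):
    m=q[abs(q[:,2]-a)<.005]
    if len(m): print("prof %.2f"%a,m[:,0].min().round(4),m[:,0].max().round(4))
q=L[(abs(L[...,2]-.028)<.006)&(abs(L[...,0])<.03)&(abs(L[...,1])>.03)&(abs(L[...,1])<.12)];print("foot",q.min(0).round(3),np.median(q,0).round(4),q.max(0).round(3))
t=stand_pt(p,(-.104,-.018,.027));u,v=map(int,proj(sd,t));Z=cloud(sd)[v-8:v+9,u-8:u+9].reshape(-1,3);Z=Z[Z[:,2]>.012];print(len(Z),Z[np.argsort(np.linalg.norm(Z-t,axis=1))[:3]].round(3).tolist(),t.round(3))
```

```text
at t40.8 [0.5875 0.2136 0.1671] F [-1.   0.6 -0.3] gap 0.0876 ff 0.0
gripped t41.9 [0.587  0.2138 0.1663] F [-1.2  2.8 -0.1] gap 0.0392 ff 30.0
up t43.9 [0.5522 0.209  0.1693] F [ 0.4 -0.3 -4.9] gap 0.0390 ff 30.0
prof 0.15 0.0197 0.021
prof 0.16 0.0192 0.0207
prof 0.17 0.0185 0.0205
prof 0.18 0.0181 0.02
prof 0.19 0.0053 0.0196
prof 0.20 0.0049 0.0193
prof 0.21 0.0045 0.0069
prof 0.22 0.0051 0.0069
foot [-0.005 -0.105  0.022] [ 0.007  -0.031   0.0254] [0.018 0.102 0.029]
42 [[0.454, 0.178, 0.025], [0.45, 0.177, 0.023], [0.453, 0.172, 0.025]] [0.451 0.179 0.027]
```

Upright again, with the grip carrying about 5 N. I fit the foot and hub axes properly to get the true lean.

```bash
cat >> h.py <<'E'
def fit(im,lean):
    """true foot axis (x,z) and hub/spigot axis in the yaw frame about p, from a wrist depth image"""
    W=(cloud(im)-np.array([p[0],p[1],.014]))@Rs(p[2],0)
    m=(abs(W[...,1])>.045)&(abs(W[...,1])<.1)&(abs(W[...,0])<.02)&(W[...,2]>-.002)&(W[...,2]<.018)
    F=W[m];f=least_squares(lambda c:np.hypot(F[:,0]-c[0],F[:,2]-c[1])-.014,[0,0],loss="soft_l1",f_scale=.001).x
    T=W@Rs(0,lean);T[...,2]+=.014   # stand-ish frame
    r=np.hypot(T[...,0],T[...,1])
    H=T[(abs(r-.02)<.004)&(abs(T[...,1])<.013)&(T[...,0]>0)&(T[...,2]>.15)&(T[...,2]<.194)]
    S=T[(abs(r-.008)<.004)&(abs(T[...,1])<.008)&(T[...,2]>.203)&(T[...,2]<.225)]
    def g(c): return np.r_[np.hypot(H[:,0]-c[0]-c[1]*(H[:,2]-.18),H[:,1]-c[2])-.02,np.hypot(S[:,0]-c[0]-c[1]*(S[:,2]-.18),S[:,1]-c[2])-.008]
    c=least_squares(g,[0,0,0],loss="soft_l1",f_scale=.001).x
    h=Rs(0,lean)@[c[0],0,.166]
    print(len(F),len(H),len(S),"foot x,z",f.round(4),"axis off %.4f slope %.4f"%(c[0],c[1]),"-> lean by axis %.3f, by foot-hub %.3f"%(lean+c[1],np.arctan2(h[0]-f[0],h[2]-f[1])))
E
python3 - <<'E'
from h import *
w9=pickle.load(open("ims9.pkl","rb"))[0];w8=pickle.load(open("ims8.pkl","rb"))[0];w6=pickle.load(open("ims6.pkl","rb"));a=pickle.load(open("ims2.pkl","rb"))[0]
fit(a,.2575);fit(w6,.2575);fit(w8,.2275);fit(w9,0.);
E
```

```text
1289 20 84 foot x,z [-0.0025 -0.0014] axis off -0.0035 slope 0.0359 -> lean by axis 0.293, by foot-hub 0.249
419 306 185 foot x,z [-0.0012 -0.0007] axis off -0.0026 slope 0.0023 -> lean by axis 0.260, by foot-hub 0.248
138 378 203 foot x,z [0.0044 0.0003] axis off -0.0005 slope -0.0181 -> lean by axis 0.209, by foot-hub 0.199
3309 1756 625 foot x,z [ 0.0058 -0.0015] axis off -0.0007 slope -0.0377 -> lean by axis -0.038, by foot-hub -0.039
```

The fit reproduces the known 0.25 start lean and gives −0.039 rad now, with the foot 5.8 mm toward the cabinet. I turn the tool by +0.039 about the real foot axis and lower it slightly.

Run:
```python
from h import *
X=Rs(p[2],0)[:,0]
c0=np.array([p[0],p[1],.014])+X*.0058          # foot axis
tcp=stand_pt([p[0],p[1],p[2],0],(0,-.0004,.1703))
rel=tcp-c0
print("c0",c0.round(4),"tcp",tcp.round(4),state()["ee_pos"].round(4))
for d in(.013,.026,.039):
    Rd=Rs(p[2],d)@Rs(p[2],0).T
    c=c0+Rd@rel-[0,0,.0003+.0009*d/.039]
    assert np.linalg.norm(c-tcp)<.009
    move_l(c,.02,tool(d))
hold(.4);st("trim")
w=get_image("wrist");pickle.dump(w,open("ims10.pkl","wb"));fit(w,0.)
```

```text
c0 [0.5578 0.2102 0.014 ] tcp [0.5521 0.209  0.1703] [0.5521 0.2089 0.1693]
trim t45.1 [0.5582 0.2098 0.1695] F [ 0.1 -1.2 -2.7] gap 0.0389 ff 30.0
2685 105 57 foot x,z [ 0.0066 -0.0014] axis off 0.0054 slope -0.0031 -> lean by axis -0.003, by foot-hub -0.007
```

Run:
```python
from h import *
X=Rs(p[2],0)[:,0]
c=np.array([p[0],p[1],.014])+X*.0058;Rd=Rs(p[2],.045)@Rs(p[2],0).T
move_l(c+Rd@(stand_pt([p[0],p[1],p[2],0],(0,-.0004,.1703))-c)-[0,0,.0026],.02,tool(.045));hold(.6);st("final")
w=get_image("wrist");fit(w,0.);sd=get_image("side")
q=p.copy();q[:2]+=X[:2]*.0062;q[3]=0
t=stand_pt(q,(-.104,-.018,.027));u,v=map(int,proj(sd,t));Z=cloud(sd)[v-8:v+9,u-8:u+9].reshape(-1,3);Z=Z[Z[:,2]>.012];print("kick",Z[np.argsort(np.linalg.norm(Z-t,axis=1))[:3]].round(3).tolist(),t.round(3))
L=(cloud(w)-np.array([q[0],q[1],.014]))@Rs(q[2],0)+[0,0,.014];r=np.hypot(L[...,0],L[...,1])
m=L[(abs(L[...,2]-.198)<.005)&(r<.019)&(r>.0115)];print("collar top",np.median(m[:,2]))
print("dq",abs(state()["dq"]).max())
```

```text
final t46.0 [0.5596 0.21   0.1694] F [ 0.2 -2.4  5.8] gap 0.0393 ff 30.0
2554 3 6 foot x,z [ 0.0069 -0.0014] axis off 0.0007 slope 0.1627 -> lean by axis 0.163, by foot-hub -0.037
kick [[0.461, 0.175, 0.026], [0.454, 0.176, 0.03], [0.457, 0.175, 0.023]] [0.457 0.179 0.027]
collar top 0.19754659977186037
dq 0.0009541440151084931
```

```bash
python3 -c "
from h import *
print(job_done());st()"
```

```text
the job is handed in; nothing more can be done
None
the job is handed in; nothing more can be done
```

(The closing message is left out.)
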